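Fit the keyed shaft into the gear drive and hold it down on its spring

ROBOT

A 6-joint arm with a two-finger parallel gripper is mounted at the origin on the work surface. World frame = base frame: x ahead of the robot, y to its left, z up, the work surface at z = 0. Lengths are in m, angles in rad, forces in N, time in s.
With the tool pointing down it reaches from about 0.3 to 0.875 m from the base axis. Payload 6.4 kg.
Tool frame: the origin (TCP) lies on the centre line of the jaws, within the pads' length; the fingertips stand 22 mm ahead of it and the grasp point (between the pads) lies 3 mm ahead of it; z points along the fingers, y is the line along which they close (so a half turn about z gives the same grasp; the last joint's range is limited). The gripper opens to 85 mm and grips with 20 to 120 N. Pads are 22 mm wide; open, the fingers measure 114 mm over their backs; the gripper's body (76 mm by 85 mm) begins 54 mm behind the grasp point. The pads swing forward as they close: fully open they stand 13 mm farther back than shut.
Start: joints at [-1.361, 0.181, 1.607, -0, 1.354, -0.206], TCP at [0.232, -0.526, 0.253] pointing down, gripper open.
Joint ranges: [-2.99, 2.99], [-0.89, 2.07], [0.3, 2.58], [-1.14, 4.28], [0, 2.63], [-3.12, 3.12]. Speed limits (rad/s): [2.57, 2.57, 3.01, 3.14, 3.14, 3.14].

INTERFACE

Orientations are given as a unit quaternion [w, x, y, z].
In Python, from bench import ctrl gives the robot as it stands. The module is installed in compiled form; this text tells all that it offers.
- The arm moves only by the tool servo_tool, never from a script. Its argument "commands" is a list of rows, each a list of 3 entries, a list of its own where there are three numbers: the shift along the tool's x, y, z in mm, then the turn about the tool's z in rad, then the finger opening in mm, from 0 to 85.4. In form: [[[dx, dy, dz], turn, jaw], ...]. A call has 1 to 20 rows; each row shifts and turns the commanded pose from where the row before left it, along the tool's axes as they then stand; what a row does not reach is not made up. A row lasts 1/8 s, in which the tool goes at most 62.5 mm and 10.7 degrees, less where a joint would pass 70% of its speed; a pose out of reach is approached as far as the arm can. A call with a gripper value outside its range is refused whole. The fingers move at their own pace and stop on an object; the grip force is fixed at half the most. Time passes only in rows, so rows that do not move let the fingers close. It gives the time, the measured TCP pose, the force, the opening and the grip force at its end, in the units of the state.
- ctrl.get_obs(): the state, without advancing time (a new reading comes with each control period).
- ctrl.camera(name): name is "side" or "top"; returns a dict with "color" (480x640x3 uint8, red, green, blue), "z_map" (480x640 float32, m along the optical axis (not along the pixel's ray), 0 where there is no reading), "fx", "fy", "cx", "cy" (pixels), "R" (3x3) and "t" (3): a world point X has camera coordinates R X + t. Camera axes: x right, y down, z forward; pixel columns grow to the right and rows downward; lengths in m; the calibration is good to about 2 mm. A picture is of the moment at which its call begins.
- ctrl.hand_in(): hands the job in; it is judged then, once.
The state is a dict: "time_s": time; "q": joint angles; "dq": joint speeds; "joint_efforts": joint torques, N m; "eef_pos": TCP position; "eef_rot": TCP orientation; "wrist_force": force on the tool from outside, world axes, zero at the start; "torque": the same for the moment, N m; "opening": opening from 0.0 (shut) to 1.0 (fully open); "grasp_force": force on a finger pad.
Only numpy, scipy, OpenCV 4.12 (cv2) and the standard library are available. Lean on these libraries where they do the work, as an engineer would, in place of code of your own. Each camera call takes 0.05 s, during which the arm holds its last target. There are 200 camera calls.

TASK

Lift the keyed shaft (the one with the brass key and orange paint mark) out of the wooden block and fit it nose down into the upright hollow hub of the gear drive: turn it until its key slips into the keyway, then keep pushing until its shoulder has squeezed the wave spring down and sits fully home on the hub. Finish while still gripping the shaft and pressing it down like that, so that a retaining ring could be clipped on underneath: do not let go. Leave the other shafts and everything else on the bench where they are.

Things in the scene. Friction and masses are not known exactly. Their poses are not given: they have to be found in the camera images.
- shaft: The keyed steel shaft to fit, 112 mm long, about 0.45 kg; starts standing nose down in one of the block's three holes. Origin: centre of its lower (nose) end; +z up along the shaft; +x from the axis to the key. From 0 to 54 mm a round body of 25 mm diameter (first 4 mm chamfered to 19 mm). Orange marks on the collar's top and rim and on the upper end lie on the key's side (+x).
- shaft_key (a point): Lower end of the brass key's outer face: 18 mm above the nose end, 16.5 mm out along shaft +x. The key is 8 mm wide and reaches from 18 to 50 mm above the nose end.
- shaft_shoulder (a point): Centre of the flat underside of the shaft's shoulder collar, 54 mm above the nose end. The collar is 52 mm in diameter and 8 mm thick.
- shaft_grip (a point): Where to grip the shaft: middle of its smooth round journal, on the axis, 88 mm above the nose end. The journal is 25 mm in diameter, from 62 to 112 mm above the nose end; fingers may take it from any side.
- hub: Hollow steel output hub of the gear drive, upright, open end up; the worm locks it: it neither turns nor moves. Origin: on the bore axis in the upper end face, 125 mm above the bench; +z up; +x from the axis along the keyway. Outside 42 mm, bore 27 mm, 70 mm deep. Off the keyway the shaft goes in 18 mm, then its key stands on the hub's face; in line it goes in 54 mm, shoulder on the face.
- hub_keyway (a point): The keyway's mouth: in the hub's end face, 18 mm from the axis along hub +x (the bottom of the keyway). It is 10 mm wide and cut along the whole depth; the key enters when shaft +x and hub +x agree within about 4 degrees. An orange mark on the spring ring lies just outside it.
- wave_spring (a joint): How far the brass-coloured wave spring round the hub's end (ring of 44 to 56 mm diameter) is pressed down, m. 0: free, its top 4 mm above the hub's face; 0.004: its top level with the hub's face, as when the shoulder sits home. It starts to yield at 7.5 N and takes 17.5 N at 4 mm, and lifts the shaft again if that is let go.
- reducer: Grey worm gear housing with a motor, fixed; origin on the bench under the hub's axis. Housing 60 mm around that axis and to 86 mm at +x, top 113 mm high (round bearing cover 119.5 mm). The blue motor lies level beside it, 120 mm across, top 131 mm high, its axis 50 mm to +x of the bore, from 60 to 271 mm along -y; its terminal box reaches 152 mm to +x.
- shaft_block: Fixed hardwood block, 75 x 260 x 40 mm, origin under its centre, long side along its y; three upright holes 28 mm wide and 16 mm deep at y = -85, 0 and +85 mm, so a shaft in a hole has its nose end 24 mm and its journal 86 to 136 mm above the bench. Which shaft stands in which hole varies.
- plain_shaft: Another steel shaft in the block, same size but with no key and no orange mark; to be left there. Origin: centre of its lower end, +z up.
- slim_shaft: A steel shaft in the block with an 18 mm journal and 38 mm collar, 112 mm long, no key; to be left there. Origin: centre of its lower end, +z up.
- bearing: Ball bearing lying flat, 52 mm outside diameter, 15 mm high; to be left alone. Origin: centre of its underside.
- oil_bottle: Yellow oil bottle with a red cap, 52 mm diameter, 130 mm high; to be left alone. Origin: centre of its underside.
- locking_pliers: Steel locking pliers lying flat, about 205 x 70 x 16 mm, jaws to its +x; to be left alone. Origin: on the bench under its middle.
- centre_point: Aluminium-handled centre point lying down, 22 mm diameter, 118 mm long, point to its +x; to be left alone. Origin: on the bench under its middle.
- hammer: Hammer with a black handle lying down, 280 mm long, head to its +x; to be left alone. Origin: on the bench under its middle.
- glove_box: Blue and brown carton of gloves, 240 x 120 x 73 mm; to be left alone. Origin: centre of its underside.

How it is judged:
By the outcome, as a careful person would: the job done as asked, in the order asked, and still so for the second after the job is handed in, while the arm keeps its last pose, push and grip.
It also fails if it takes over 51 s, if anything falls off the work surface, if the arm or the gripper's body presses on something with over 40 N, if the wrist force passes 120 N, or if a joint passes its speed limit or range.

## Working session

There is one attempt and no reset: what is moved stays moved. The work goes in short steps, Python scripts to look and compute and a tool call to move; the robot and the scene stay as the last step left them, time stands still between calls to the robot, and variables do not carry over. Pictures are saved under pics/ and viewed, at most 10 in all, crops included, and the job is handed in when it is done.

Besides the shell and the picture viewer there is one more tool, called after "Emit:" by a JSON object that holds its "api" and its "payload", one argument or row to a line. servo_tool: Moves the arm, as the interface text tells. Its arguments: {"type":"object","properties":{"commands":{"type":"array"}},"required":["commands"]}

```bash
mkdir -p pics
cat > h.py <<'E'
import numpy as np, cv2
from bench import ctrl
def cam(n):
    c=ctrl.camera(n); c['R']=np.array(c['R']); c['t']=np.array(c['t']); return c
def ray(c,u,v,z):
    d=c['R'].T@np.array([(u-c['cx'])/c['fx'],(v-c['cy'])/c['fy'],1]); o=-c['R'].T@c['t']
    return o+d*(z-o[2])/d[2]
def proj(c,X):
    p=c['R']@np.array(X)+c['t']; return p[0]/p[2]*c['fx']+c['cx'],p[1]/p[2]*c['fy']+c['cy']
def pts(c):
    v,u=np.mgrid[:480,:640]; z=c['z_map']
    P=np.stack([(u-c['cx'])/c['fx']*z,(v-c['cy'])/c['fy']*z,z],-1)
    return (P-c['t'])@c['R']
def save(c,n): cv2.imwrite(n,c['color'][...,::-1])
E
python3 - <<'E'
from h import *
for n in('top','side'):
    c=cam(n); save(c,f'pics/{n}0.png'); print(n,-c['R'].T@c['t'],c['R'].round(3).tolist(),c['fx'])
o=ctrl.get_obs(); print(o)
E
```

```text
top [0.30832341 0.08777653 1.30501153] [[-0.02, -1.0, -0.011], [-0.986, 0.021, -0.164], [0.164, 0.008, -0.986]] 453.81886638024247
side [-0.02200149  0.92551845  1.0060251 ] [[-0.835, -0.55, 0.006], [-0.368, 0.549, -0.751], [0.41, -0.629, -0.661]] 562.2706769322893
{'time_s': 0.1, 'q': array([-1.36128512e+00,  1.81441869e-01,  1.60790185e+00, -1.49205624e-05,
        1.35377756e+00, -2.06286973e-01]), 'dq': array([ 0.00106009, -0.00022865, -0.0028311 , -0.000375  ,  0.00037431,
        0.0005682 ]), 'joint_efforts': array([-7.52441701e-05, -4.45882237e+01, -3.52236450e+01, -4.99917114e-04,
        4.15317452e-03, -1.56226554e-05]), 'eef_pos': array([ 0.23217689, -0.52554656,  0.25249117]), 'eef_rot': array([-7.64299095e-04,  9.78466093e-01,  2.06406203e-01, -8.51621103e-06]), 'wrist_force': array([-0.47819843,  0.39184661, -0.01546897]), 'torque': array([ 0.00510305,  0.01711361, -0.02048972]), 'grasp_force': 0.0, 'opening': 1.000309728821066}
```

View pics/top0.png

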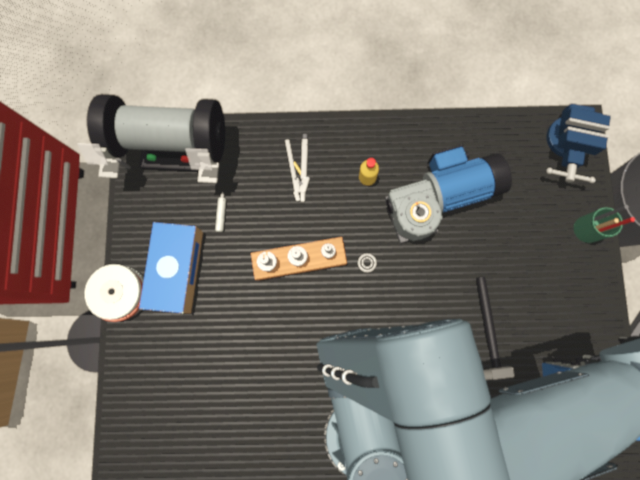

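View pics/side0.png

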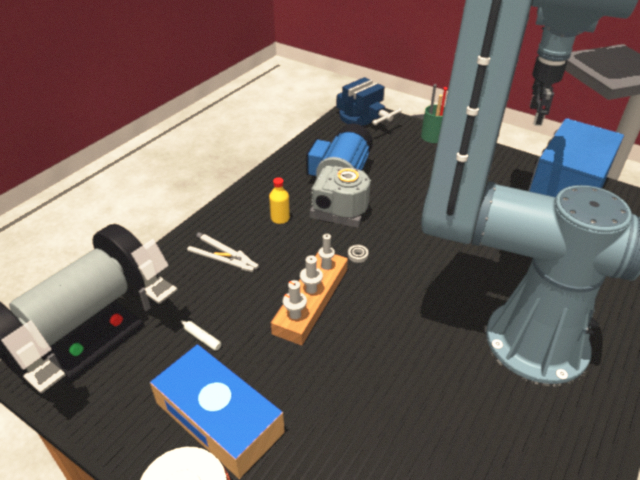

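The top view shows the block at about (298,258), with shafts at (266,262), (298,257) and (328,251), and the hub at (420,211). The side view shows the same shafts at (295,297), (311,273) and (327,249), and the hub at (348,177). I'll enlarge the crops next to find the orange marks.

Run:
```python
from h import *
def crop(c,x,y,w,h,W,H): return cv2.resize(c['color'][y:y+h,x:x+w],(W,H),interpolation=cv2.INTER_CUBIC)[...,::-1]
t=cam('top'); s=cam('side')
a=np.hstack([crop(t,245,232,100,75,400,300),crop(t,385,180,66,50,400,300)])
b=np.hstack([crop(s,275,225,80,100,400,300)[:, :],crop(s,315,160,66,50,400,300)])
cv2.imwrite('pics/crops.png',np.vstack([a,b]))
for n,c in(('top',t),('side',s)):
    hsv=cv2.cvtColor(c['color'],cv2.COLOR_RGB2HSV)
    m=((hsv[...,0]>5)&(hsv[...,0]<22)&(hsv[...,1]>150)&(hsv[...,2]>180)).astype(np.uint8)
    k,l,st,ce=cv2.connectedComponentsWithStats(m)
    for i in range(1,k):
        if st[i,4]<200: print(n,ce[i].round(1),st[i])
```

```text
top [366.1 162.8] [365 160   3   7  10]
top [375. 164.] [374 162   3   5   9]
side [339. 173.] [339 173   1   1   1]
side [279.1 189. ] [271 187  17   8  31]
side [270. 193.] [270 193   1   1   1]
side [269. 196.] [269 195   1   3   3]
side [216. 252.] [215 252   3   1   3]
side [220. 253.] [219 253   3   1   3]
side [226. 255.] [223 255   7   1   7]
side [316.7 254.7] [316 254   2   2   3]
side [318. 257.] [318 257   1   1   1]
side [318. 259.] [318 259   1   1   1]
side [319.2 264.2] [318 262   3   5   9]
side [339.5 263. ] [339 263   2   1   2]
side [335.3 271. ] [335 270   2   3   3]
side [330. 279.] [330 279   1   1   1]
side [285.3 294.7] [285 294   2   2   3]
side [314.8 303.6] [313 300   5   8  13]
side [312. 308.] [312 308   1   1   1]
side [280. 320.] [280 320   1   1   1]
side [283.  320.6] [282 320   3   3   5]
side [226.5 473.5] [226 473   2   2   2]
side [227.5 476.5] [227 476   2   2   2]
```

View pics/crops.png

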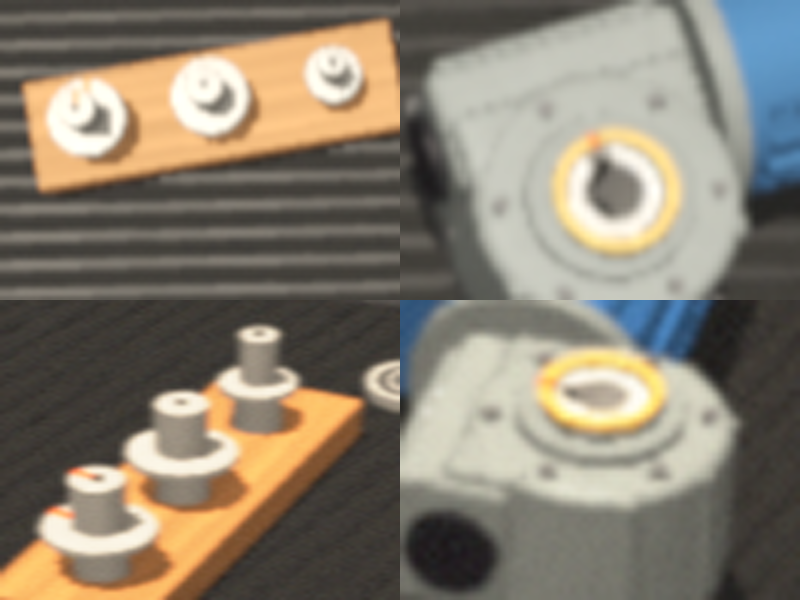

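The keyed shaft is the left one in the top view. Its marks are near (267,253) on the collar and (264,257) on the end. The hub mark is near (417,203).

```bash
cat > meas.py <<'E'
from h import *
def redc(c,box,thr):
    x,y,w,h=box; I=c['color'][y:y+h,x:x+w].astype(float)
    return I
t=cam('top'); s=cam('side')
def mask(c,box,f):
    x,y,w,h=box; m=np.zeros((480,640),np.uint8)
    sub=c['color'][y:y+h,x:x+w]; hsv=cv2.cvtColor(sub,cv2.COLOR_RGB2HSV).astype(int)
    m[y:y+h,x:x+w]=f(hsv); return m
def biggest(m):
    cs,_=cv2.findContours(m,cv2.RETR_EXTERNAL,cv2.CHAIN_APPROX_NONE); return max(cs,key=cv2.contourArea)
ye=lambda h:(h[...,1]>90)&(h[...,0]<32)&(h[...,2]>150)
for n,c,b in(('top',t,(400,192,40,40)),('side',s,(332,164,34,26))):
    k=biggest(mask(c,b,ye)); e=cv2.fitEllipse(k); P=ray(c,*e[0],.129)
    B=np.array([ray(c,u,v,.129)[:2] for u,v in k[:,0]]); (cx,cy),r=cv2.minEnclosingCircle(B.astype(np.float32))
    print('hub',n,np.round(e[0],1),P.round(4),'circ',round(cx,4),round(cy,4),round(r,4))
    x,y,w,h=b; H=cv2.cvtColor(c['color'][y:y+h,x:x+w],cv2.COLOR_RGB2HSV).astype(int)
    W=np.clip(20-H[...,0],0,20)*(H[...,1]>90)*(H[...,2]>120); 
    for v,u in zip(*np.nonzero(W)): print(' ',u+x,v+y,W[v,u],ray(c,u+x,v+y,.129)[:2].round(4))
for n,c,b in(('top',t,(252,248,30,28)),('side',s,(270,275,52,50))):
    wm=lambda h:(h[...,1]<70)&(h[...,2]>(185))
    k=biggest(mask(c,b,wm)); B=np.array([ray(c,u,v,.086)[:2] for u,v in k[:,0]]); (cx,cy),r=cv2.minEnclosingCircle(B.astype(np.float32))
    e=cv2.fitEllipse(k); print('collar',n,np.round(e[0],1),np.round(e[1],1),ray(c,*e[0],.086).round(4),'circ',round(cx,4),round(cy,4),round(r,4))
    x,y,w,h=b; H=cv2.cvtColor(c['color'][y:y+h,x:x+w],cv2.COLOR_RGB2HSV).astype(int)
    W=(H[...,1]>45)*(H[...,2]>170)*H[...,1]
    for v,u in zip(*np.nonzero(W)):
        if n=='top' and not(cv2.pointPolygonTest(cv2.convexHull(k),(float(u+x),float(v+y)),True)>0.5): continue
        if n=='side' and (v>25 or u>20): continue
        print(' ',u+x,v+y,H[v,u].tolist(),ray(c,u+x,v+y,.086)[:2].round(4),ray(c,u+x,v+y,.136)[:2].round(4))
E
python3 meas.py
```

```text
hub top [420.3 211.5] [ 0.5904 -0.1532  0.129 ] circ 0.5905 -0.1523 0.0278
  416 202 7 [ 0.6165 -0.1431]
  417 202 5 [ 0.6165 -0.1458]
  415 203 1 [ 0.6139 -0.1403]
  416 203 5 [ 0.6138 -0.143 ]
  417 203 5 [ 0.6137 -0.1456]
  418 203 2 [ 0.6137 -0.1483]
  416 204 3 [ 0.6111 -0.1428]
  417 204 7 [ 0.611  -0.1455]
hub side [347.7 175. ] [ 0.591  -0.1478  0.129 ] circ 0.5921 -0.1481 0.0313
  339 170 3 [ 0.6226 -0.1545]
  355 170 1 [ 0.5866 -0.1788]
  338 172 2 [ 0.6199 -0.1451]
  338 173 3 [ 0.6174 -0.1412]
  340 173 2 [ 0.613  -0.1442]
  340 174 3 [ 0.6105 -0.1402]
  358 176 1 [ 0.5657 -0.1593]
  338 177 1 [ 0.6077 -0.1256]
  339 178 2 [ 0.6031 -0.1232]
  357 178 2 [ 0.5633 -0.1499]
  340 179 2 [ 0.5985 -0.1208]
  356 179 2 [ 0.5632 -0.1445]
  341 180 1 [ 0.5939 -0.1185]
  342 180 1 [ 0.5917 -0.12  ]
  354 180 1 [ 0.5653 -0.1377]
  355 180 2 [ 0.5631 -0.1392]
  343 181 1 [ 0.5871 -0.1176]
  344 181 2 [ 0.5849 -0.1191]
  345 181 2 [ 0.5827 -0.1206]
  346 181 2 [ 0.5806 -0.1221]
  347 181 2 [ 0.5784 -0.1235]
  348 181 2 [ 0.5762 -0.125 ]
  349 181 2 [ 0.574  -0.1265]
  350 181 2 [ 0.571
[... 2212 characters left out ...]
45 0.2642] [0.4665 0.3001]
  288 296 [13, 143, 254] [0.4927 0.263 ] [0.4647 0.299 ]
  289 296 [9, 124, 229] [0.4909 0.2618] [0.463  0.2978]
  284 297 [18, 46, 233] [0.4983 0.2702] [0.47   0.3058]
  286 297 [18, 46, 254] [0.4946 0.2678] [0.4665 0.3035]
  287 297 [17, 74, 254] [0.4928 0.2666] [0.4648 0.3024]
  288 297 [13, 108, 253] [0.491  0.2654] [0.4631 0.3012]
  289 297 [9, 108, 226] [0.4891 0.2641] [0.4614 0.3001]
  283 298 [17, 46, 189] [0.4983 0.2738] [0.4701 0.3092]
  288 298 [17, 49, 247] [0.4893 0.2677] [0.4615 0.3035]
  289 298 [14, 61, 216] [0.4874 0.2665] [0.4597 0.3023]
  283 299 [18, 48, 204] [0.4966 0.2762] [0.4684 0.3115]
  289 299 [18, 50, 208] [0.4857 0.2689] [0.4581 0.3046]
```

Emit:
{"api": "servo_tool", "payload": {
  "commands": [
    [[27,-31,0],0,60],
    [[27,-31,0],0,60],
    [[27,-31,0],0,60],
    [[27,-31,0],0,60],
    [[27,-31,0],0,60],
    [[27,-31,0],0,60],
    [[27,-31,0],0,60],
    [[27,-31,0],0,60],
    [[27,-31,0],0,60],
    [[27,-31,0],0,60],
    [[27,-31,0],0,60],
    [[27,-31,0],0,60],
    [[27,-31,0],0,60],
    [[27,-31,0],0,60],
    [[27,-31,0],0,60],
    [[27,-31,0],0,60],
    [[27,-31,0],0,60],
    [[27,-31,0],0,60],
    [[25,-31,0],0,60],
    [[0,0,0],0,60]
  ]
}}

```text
time_s: 2.8
eef_pos: [0.4619, 0.2212, 0.2531]
eef_rot: [-0.0, 0.978, 0.208, -0.0]
wrist_force: [0.6, -0.1, -0.2]
opening: 0.705
grasp_force: 0.0
```

```bash
cat >> h.py <<'E'
def rel(x,y,yaw=None):
    o=ctrl.get_obs(); p=o['eef_pos']; w,a,b,c=o['eef_rot']
    from scipy.spatial.transform import Rotation as Ro
    M=Ro.from_quat([a,b,c,w]).as_matrix(); d=M.T@(np.array([x,y,p[2]])-p)
    print('t',round(o['time_s'],2),'pos',p.round(4),'yaw',np.degrees(np.arctan2(M[1,0],M[0,0])).round(2),'tilt',M[2].round(4),'tool d mm',(d*1000).round(1),'F',o['wrist_force'].round(1),'T',o['torque'].round(2),'open',round(o['opening']*85.4,1),'gf',o['grasp_force'])
E
python3 -c "
from h import *
rel(.4725,.2645)"
```

```text
t 2.8 pos [0.4619 0.2212 0.2531] yaw 24.01 tilt [-0.e+00 -4.e-04 -1.e+00] tool d mm [ 27.3 -35.2   0. ] F [ 0.6 -0.1 -0.2] T [-0.01 -0.04  0.03] open 60.2 gf 0.0
```

Emit:
{"api": "servo_tool", "payload": {
  "commands": [
    [[14,-18,0],0,60],
    [[13.3,-17.2,0],0,60],
    [[0,0,25],0,60],
    [[0,0,30],0,60],
    [[0,0,30],0,60],
    [[0,0,20],0,60],
    [[0,0,15],0,60],
    [[0,0,10],0,60],
    [[0,0,5],0,60],
    [[0,0,0],0,60],
    [[0,0,0],0,60]
  ]
}}

```text
time_s: 4.18
eef_pos: [0.473, 0.2626, 0.119]
eef_rot: [-0.0, 0.978, 0.206, 0.001]
wrist_force: [-0.0, 0.3, -0.3]
opening: 0.698
grasp_force: 0.0
```

```bash
python3 -c "
from h import *
rel(.4725,.2645)
c=cam('side'); cv2.imwrite('pics/s1.png',cv2.resize(c['color'][235:335,245:345],(600,600),interpolation=cv2.INTER_CUBIC)[...,::-1])"
```

```text
t 4.17 pos [0.473  0.2626 0.119 ] yaw 23.83 tilt [ 1.2e-03  2.0e-04 -1.0e+00] tool d mm [ 0.3 -2.   0. ] F [-0.   0.3 -0.3] T [-0.04  0.    0.04] open 59.6 gf 0.0
```

View pics/s1.png

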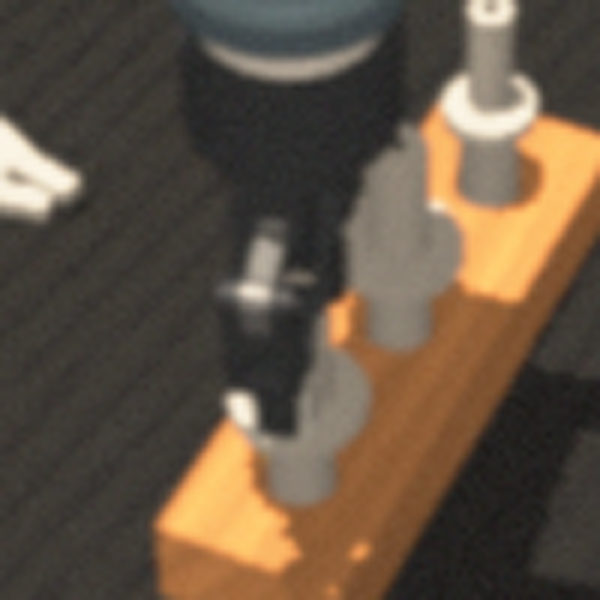

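The fingers straddle the keyed shaft, with its collar at about (310,400) in the crop. The plain shaft is clear of them. I'll close now.

Emit:
{"api": "servo_tool", "payload": {
  "commands": [
    [[0,0,0],0,30],
    [[0,0,0],0,20],
    [[0,0,0],0,15],
    [[0,0,0],0,10],
    [[0,0,0],0,5],
    [[0,0,0],0,5],
    [[0,0,0],0,5]
  ]
}}

```text
time_s: 5.1
eef_pos: [0.4729, 0.2625, 0.1187]
eef_rot: [0.0, 0.978, 0.206, 0.0]
wrist_force: [-0.8, -0.0, 4.6]
opening: 0.275
grasp_force: 58.6
```

```bash
python3 -c "
from h import *
rel(.4725,.2645)"
```

```text
t 5.1 pos [0.4729 0.2625 0.1187] yaw 23.83 tilt [ 7.e-04  2.e-04 -1.e+00] tool d mm [ 0.4 -2.  -0. ] F [-0.8 -0.   4.6] T [-0.23  0.14 -0.01] open 23.5 gf 58.61549198627472
```

Emit:
{"api": "servo_tool", "payload": {
  "commands": [
    [[0,0,-8],0,5],
    [[0,0,-12],0,5],
    [[0,0,-20],0,5],
    [[0,0,-25],0,5],
    [[0,0,-25],0,5],
    [[0,0,-25],0,5],
    [[0,0,-20],0,5],
    [[0,0,0],0,5],
    [[-3,20,0],0,5],
    [[-5.5,39,0],0,5],
    [[-5.5,39,0],0,5],
    [[-5.5,39,0],0,5],
    [[-5.5,39,0],0,5],
    [[-5.5,39,0],0,5],
    [[-5.5,39,0],0,5],
    [[-5.5,39,0],0,5],
    [[-5.5,39,0],0,5],
    [[-5.5,39,0],0,5],
    [[-5.5,38,0],0,5],
    [[0,0,0],0,5]
  ]
}}

```text
time_s: 7.6
eef_pos: [0.5843, -0.1377, 0.2515]
eef_rot: [-0.0, 0.979, 0.205, -0.001]
wrist_force: [-0.7, 0.3, -4.8]
opening: 0.278
grasp_force: 59.9
```

```bash
python3 -c "
from h import *
rel(.5905,-.1525)
c=cam('side'); cv2.imwrite('pics/s2.png',cv2.resize(c['color'][110:210,300:400],(600,600),interpolation=cv2.INTER_CUBIC)[...,::-1])"
```

```text
t 7.6 pos [ 0.5843 -0.1377  0.2515] yaw 23.63 tilt [-0.0018 -0.0011 -1.    ] tool d mm [-0.3 16.1 -0. ] F [-0.7  0.3 -4.8] T [0.07 0.02 0.03] open 23.7 gf 59.91613447666168
```

View pics/s2.png

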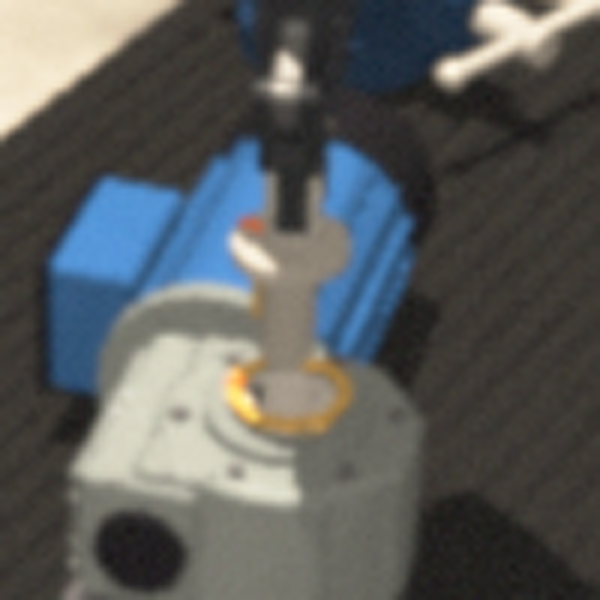

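The shaft hangs upright in the grip. The key faces left, with its mark at about (250,225) in the crop, and the hub ring is at (290,395). I'll finish the shift and turn, then go down.

Emit:
{"api": "servo_tool", "payload": {
  "commands": [
    [[-0.3,8,0],0,5],
    [[0,8,0],0,5],
    [[0,0,0],-0.15,5],
    [[0,0,5],-0.15,5],
    [[0,0,10],0,5],
    [[0,0,8],0,5],
    [[0,0,0],0,5],
    [[0,0,0],0,5]
  ]
}}

```text
time_s: 8.65
eef_pos: [0.5911, -0.1499, 0.2304]
eef_rot: [0.0, 0.937, 0.35, 0.0]
wrist_force: [0.7, -1.1, -4.2]
opening: 0.278
grasp_force: 60.0
```

Run:
```python
from h import *
rel(.5905,-.1525)
s=cam('side'); t=cam('top')
cv2.imwrite('pics/s3.png',np.hstack([cv2.resize(s['color'][130:190,315:375],(400,400),interpolation=cv2.INTER_CUBIC),cv2.resize(t['color'][180:240,390:450],(400,400),interpolation=cv2.INTER_CUBIC)])[...,::-1])
```

```text
t 8.65 pos [ 0.5911 -0.1499  0.2304] yaw 40.97 tilt [ 1.e-04  2.e-04 -1.e+00] tool d mm [-2.1  1.6  0. ] F [ 0.7 -1.1 -4.2] T [-0.03  0.    0.  ] open 23.7 gf 60.00376045703888
```

View pics/s3.png

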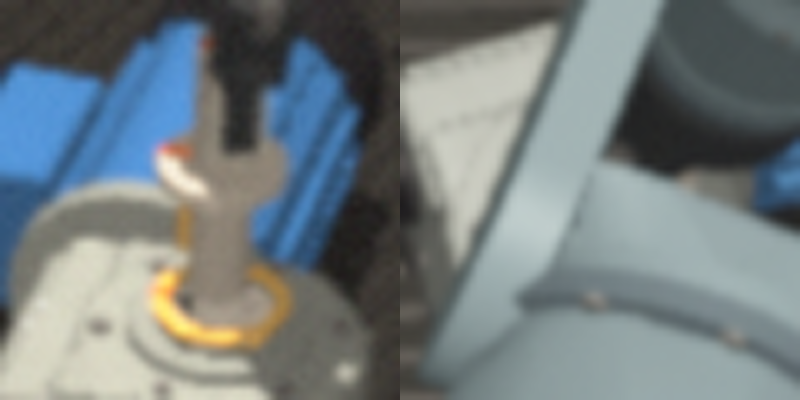

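The shaft lines up with the hub horizontally in the side view: both are centred at about x = 222 in the left crop. The arm hides the top view. I'll nudge by the measured offset and start the insertion.

Emit:
{"api": "servo_tool", "payload": {
  "commands": [
    [[-1.5,1.5,0],0,5],
    [[0,0,3],0,5],
    [[0,0,3],0,5],
    [[0,0,3],0,5],
    [[0,0,2],0,5],
    [[0,0,1],0,5],
    [[0,0,1],0,5],
    [[0,0,0],0,5]
  ]
}}

```text
time_s: 9.75
eef_pos: [0.5908, -0.152, 0.2173]
eef_rot: [-0.0, 0.937, 0.35, -0.0]
wrist_force: [0.0, 0.7, -4.2]
opening: 0.276
grasp_force: 60.0
```

```bash
python3 -c "
from h import *
rel(.591,-.152)"
```

```text
t 9.75 pos [ 0.5908 -0.152   0.2173] yaw 41.01 tilt [-0. -0. -1.] tool d mm [ 0.2  0.1 -0. ] F [ 0.   0.7 -4.2] T [-0.05  0.03 -0.02] open 23.6 gf 60.00429332256317
```

Emit:
{"api": "servo_tool", "payload": {
  "commands": [
    [[0,0,2],0,5],
    [[0,0,2],0,5],
    [[0,0,2],0,5],
    [[0,0,2],0,5],
    [[0,0,2],0,5],
    [[0,0,2],0,5],
    [[0,0,0],0,5]
  ]
}}

```text
time_s: 10.62
eef_pos: [0.591, -0.1525, 0.2053]
eef_rot: [0.001, 0.937, 0.35, 0.0]
wrist_force: [1.5, -5.9, -3.7]
opening: 0.279
grasp_force: 60.1
```

```bash
python3 -c "
from h import *
rel(.591,-.152)"
```

```text
t 10.62 pos [ 0.591  -0.1525  0.2053] yaw 41.0 tilt [-0.      0.0011 -1.    ] tool d mm [ 0.3 -0.4 -0. ] F [ 1.5 -5.9 -3.7] T [-1.15 -0.38 -0.05] open 23.8 gf 60.13993442058563
```

Emit:
{"api": "servo_tool", "payload": {
  "commands": [
    [[-0.4,0.6,0],0,5],
    [[0,0,1],0,5],
    [[0,0,1],0,5],
    [[0,0,1],0,5],
    [[0,0,1],0,5],
    [[0,0,1],0,5],
    [[0,0,0],0,5]
  ]
}}

```text
time_s: 11.5
eef_pos: [0.5909, -0.1528, 0.2001]
eef_rot: [-0.0, 0.937, 0.35, 0.0]
wrist_force: [1.7, -4.4, -4.1]
opening: 0.277
grasp_force: 60.2
```

```bash
python3 -c "
from h import *
rel(.591,-.152)"
```

```text
t 11.5 pos [ 0.5909 -0.1528  0.2001] yaw 41.01 tilt [ 0. -0. -1.] tool d mm [ 0.6 -0.5  0. ] F [ 1.7 -4.4 -4.1] T [-0.89 -0.37 -0.01] open 23.6 gf 60.18874526023865
```

Emit:
{"api": "servo_tool", "payload": {
  "commands": [
    [[-0.3,0.6,0],0,5],
    [[0,0,1],0,5],
    [[0,0,1],0,5],
    [[0,0,1],0,5],
    [[0,0,0],0,5]
  ]
}}

```text
time_s: 12.12
eef_pos: [0.5908, -0.1531, 0.1968]
eef_rot: [-0.0, 0.937, 0.35, -0.0]
wrist_force: [1.6, -0.3, -3.9]
opening: 0.279
grasp_force: 60.1
```

```bash
python3 -c "
from h import *
rel(.591,-.152)"
```

```text
t 12.12 pos [ 0.5908 -0.1531  0.1968] yaw 41.02 tilt [-2.e-04 -1.e-03 -1.e+00] tool d mm [ 0.9 -0.7  0. ] F [ 1.6 -0.3 -3.9] T [-0.29 -0.17 -0.  ] open 23.8 gf 60.08098304271698
```

There's no key contact at about 23 mm depth, so the key seems to be in the keyway. I'll go on down.

Emit:
{"api": "servo_tool", "payload": {
  "commands": [
    [[0,0,1.5],0,5],
    [[0,0,1.5],0,5],
    [[0,0,1.5],0,5],
    [[0,0,1.5],0,5],
    [[0,0,1.5],0,5],
    [[0,0,1.5],0,5],
    [[0,0,0],0,5]
  ]
}}

```text
time_s: 13.0
eef_pos: [0.5909, -0.1533, 0.1881]
eef_rot: [-0.0, 0.937, 0.35, -0.0]
wrist_force: [-0.4, -0.8, -4.5]
opening: 0.282
grasp_force: 60.0
```

```bash
python3 -c "
from h import *
rel(.591,-.152)"
```

```text
t 13.0 pos [ 0.5909 -0.1533  0.1881] yaw 41.01 tilt [-2.e-04 -4.e-04 -1.e+00] tool d mm [ 0.9 -0.9  0. ] F [-0.4 -0.8 -4.5] T [ 0.02  0.01 -0.01] open 24.1 gf 59.98416066169739
```

Emit:
{"api": "servo_tool", "payload": {
  "commands": [
    [[0,0,2],0,5],
    [[0,0,2],0,5],
    [[0,0,2],0,5],
    [[0,0,2],0,5],
    [[0,0,2],0,5],
    [[0,0,2],0,5],
    [[0,0,2],0,5],
    [[0,0,1.5],0,5],
    [[0,0,1],0,5],
    [[0,0,1],0,5],
    [[0,0,0],0,5]
  ]
}}

```text
time_s: 14.38
eef_pos: [0.591, -0.1534, 0.1707]
eef_rot: [-0.0, 0.937, 0.35, -0.0]
wrist_force: [0.1, 0.2, -4.3]
opening: 0.277
grasp_force: 60.0
```

```bash
python3 -c "
from h import *
rel(.591,-.152)"
```

```text
t 14.38 pos [ 0.591  -0.1534  0.1707] yaw 41.01 tilt [-0.e+00 -1.e-04 -1.e+00] tool d mm [ 0.9 -1.   0. ] F [ 0.1  0.2 -4.3] T [-0.02  0.05 -0.04] open 23.7 gf 60.003955364227295
```

Emit:
{"api": "servo_tool", "payload": {
  "commands": [
    [[0,0,1],0,5],
    [[0,0,1],0,5],
    [[0,0,1],0,5],
    [[0,0,0],0,5]
  ]
}}

```text
time_s: 14.88
eef_pos: [0.5912, -0.1535, 0.1687]
eef_rot: [0.0, 0.937, 0.35, 0.0]
wrist_force: [-3.4, 0.3, 5.3]
opening: 0.28
grasp_force: 60.9
```

Emit:
{"api": "servo_tool", "payload": {
  "commands": [
    [[0,0,0.5],0,5],
    [[0,0,0.5],0,5],
    [[0,0,0],0,5]
  ]
}}

```text
time_s: 15.25
eef_pos: [0.5912, -0.1535, 0.168]
eef_rot: [0.0, 0.937, 0.35, 0.0]
wrist_force: [-5.0, 2.2, 7.7]
opening: 0.278
grasp_force: 61.1
```

Emit:
{"api": "servo_tool", "payload": {
  "commands": [
    [[0,0,0.5],0,5],
    [[0,0,0.5],0,5],
    [[0,0,0],0,5]
  ]
}}

```text
time_s: 15.62
eef_pos: [0.5913, -0.1535, 0.1673]
eef_rot: [0.0, 0.937, 0.35, 0.0]
wrist_force: [-4.3, 2.4, 8.5]
opening: 0.276
grasp_force: 61.3
```

Emit:
{"api": "servo_tool", "payload": {
  "commands": [
    [[0,0,0.5],0,5],
    [[0,0,0.5],0,5],
    [[0,0,0],0,5]
  ]
}}

```text
time_s: 16.0
eef_pos: [0.5913, -0.1535, 0.1666]
eef_rot: [0.0, 0.937, 0.35, 0.0]
wrist_force: [-6.6, 2.6, 10.0]
opening: 0.271
grasp_force: 61.4
```

Emit:
{"api": "servo_tool", "payload": {
  "commands": [
    [[0,0,0.5],0,5],
    [[0,0,0.5],0,5],
    [[0,0,0],0,5]
  ]
}}

```text
time_s: 16.38
eef_pos: [0.5913, -0.1535, 0.1659]
eef_rot: [0.0, 0.937, 0.35, 0.0]
wrist_force: [-6.6, 2.7, 12.2]
opening: 0.279
grasp_force: 61.6
```

Emit:
{"api": "servo_tool", "payload": {
  "commands": [
    [[0,0,0.5],0,5],
    [[0,0,0.5],0,5],
    [[0,0,0],0,5]
  ]
}}

```text
time_s: 16.75
eef_pos: [0.5913, -0.1535, 0.1657]
eef_rot: [0.001, 0.937, 0.35, 0.0]
wrist_force: [-9.4, 3.4, 17.0]
opening: 0.277
grasp_force: 62.2
```

Emit:
{"api": "servo_tool", "payload": {
  "commands": [
    [[-0.3,-0.4,0.5],0,5],
    [[0,0,0.5],0,5],
    [[0,0,0],0,5]
  ]
}}

```text
time_s: 17.12
eef_pos: [0.5913, -0.1535, 0.1657]
eef_rot: [0.001, 0.937, 0.35, 0.001]
wrist_force: [-10.2, 3.6, 21.0]
opening: 0.279
grasp_force: 62.7
```

Emit:
{"api": "servo_tool", "payload": {
  "commands": [
    [[0,0,0.5],0,5],
    [[0,0,0.5],0,5],
    [[0,0,0],0,5],
    [[0,0,0],0,5]
  ]
}}

```text
time_s: 17.62
eef_pos: [0.5913, -0.1536, 0.1657]
eef_rot: [0.001, 0.937, 0.35, 0.001]
wrist_force: [-12.4, 4.6, 27.4]
opening: 0.276
grasp_force: 63.2
```

Run:
```python
from h import *
rel(.591,-.152)
s=cam('side')
cv2.imwrite('pics/s4.png',cv2.resize(s['color'][140:200,315:375],(600,600),interpolation=cv2.INTER_CUBIC)[...,::-1])
```

```text
t 17.62 pos [ 0.5913 -0.1536  0.1657] yaw 41.03 tilt [ 9.0e-04  2.6e-03 -1.0e+00] tool d mm [ 0.8 -1.4 -0. ] F [-12.4   4.6  27.4] T [1.12 2.35 0.07] open 23.6 gf 63.21985065937042
```

View pics/s4.png

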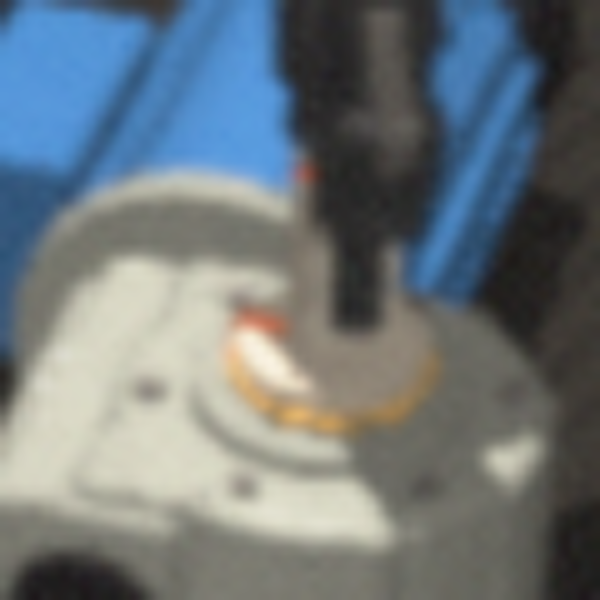

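The collar (330,350) sits down on the spring ring. The height has stopped at 0.1657 m while the push kept rising to about 32 N, so the shoulder is home.

```bash
python3 -c "
from bench import ctrl
print(ctrl.hand_in())"
```

```text
the job is handed in; nothing more can be done
None
```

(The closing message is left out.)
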